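# Reload the plaster dispenser with the roll that fits

### The arm

A 7-joint arm with a two-finger parallel gripper is mounted at the origin on a cart in front of the work surface, level with it; the furniture and walls round the work are solid. World frame = base frame: x ahead of the robot, y to its left, z up, the work surface at z = 0. Lengths are in mm, angles in rad, forces in N, time in s.
With the tool pointing down it reaches from about 400 to 850 mm from the base axis. Payload 10.4 kg.
Tool frame: the origin (TCP) lies midway between the tips of the shut fingers; the grasp point (between the pads) lies 19 mm behind it; z points along the fingers, y is the line along which they close (so a half turn about z gives the same grasp; the last joint's range is limited). The gripper opens to 85 mm and grips with 20 to 120 N. Pads are 22 mm wide; open, the fingers measure 114 mm over their backs; the gripper's body (76 mm by 85 mm) begins 54 mm behind the grasp point. The pads swing forward as they close: fully open they stand 13 mm farther back than shut.
Start: joints at [1.301, 0.332, -0.065, 1.46, 0.022, 1.35, -0.088], TCP at [152.709, -606.078, 231.338] pointing down, gripper open.
Joint ranges: [-2.6, 2.6], [-0.5, 2.12], [-1.47, 1.34], [0.16, 2.42], [-1.27, 4.41], [0.06, 2.06], [-2.6, 2.6]. Speed limits (rad/s): [2.22, 2.22, 2.79, 2.79, 3.14, 3.14, 3.14].

### API

Orientations are given as a rotation vector (axis times angle).
In Python, from station import ctrl gives the robot as it stands.
- The arm moves only by the shell command python3 -m handwheel 'ROWS' [OPENING]. ROWS is JSON, a list of rows, each a list of 2 entries, a list of its own where there are three numbers: the shift along the world's x, y, z in mm, then the turn about the world's z in rad. A call has 1 to 20 rows; each row is the pose to reach, as a shift and turn from the pose commanded when the call began; what a row does not reach only later rows make up. A row lasts 1/12 s, in which the tool goes at most 41.7 mm and 7.16 degrees, less where a joint would pass 70% of its speed; a pose out of reach is approached as far as the arm can. A call with a gripper value outside its range is refused whole. OPENING is the opening, from 0 (shut) to 1 (fully open), set as the call begins (- or left out, the last holds). The fingers move at their own pace and stop on an object; the grip force is fixed at half the most. Time passes only in rows, so rows that repeat a pose let the fingers close. It gives the time, the measured TCP pose, the force, the opening and the grip force at its end, in the units of the state.
- ctrl.get_state(): the state, without advancing time (a new reading comes with each control period).
- ctrl.read_camera(name): name is "scene" or "top" or "wrist"; returns a dict with "color" (384x512x3 uint8, red, green, blue), "vfov" (degrees; the focal length in pixels is half the picture's height over the tangent of half this angle, whatever the lens; pixels are square), "cx", "cy" (the principal point, pixels), "R" (3x3) and "t" (3): a world point X has camera coordinates R X + t. Camera axes: x right, y down, z forward; pixel columns grow to the right and rows downward; lengths in mm; the calibration is good to about 2 mm. A picture is of the moment at which its call begins. There is no depth.
- ctrl.finish_job(): hands the job in; it is judged then, once.
The state is a dict: "time": time; "qpos": joint angles; "qvel": joint speeds; "joint_torque": joint torques, N m; "tool_pos": TCP position; "ee_rot": TCP orientation; "force": force on the tool from outside, world axes, zero at the start; "ft_torque": the same for the moment, N m; "finger_gap": finger opening in mm; "gripper_force": force on a finger pad.
Only numpy, scipy, OpenCV 4.12 (cv2) and the standard library are available. Lean on these libraries where they do the work, as an engineer would, in place of code of your own. Each camera call takes 0.05 s, during which the arm holds its last target. There are 200 camera calls.

### The job

The plaster dispenser on the desk is empty. Of the three skin-coloured plaster rolls lying about, pick the one whose size fits its round well (neither the big one that will not go in nor the thin little one that is lost in it) and lay it flat in the well, fully down on the well's floor. Leave the other two rolls where they are.

Things in the scene. Friction and masses are not known exactly. Their poses are not given: they have to be found in the camera images.
- roll_mid_center (a point): the plaster roll that fits: a skin-coloured roll on a pale core, lying flat (axis z up), 52 mm in diameter and 25 mm high, 30 g; the middle one of the three in size. The point is its centre, half-way up (12.5 mm above the desk). Its diameter can be gripped at any yaw; gripped with the fingertips at least 12 mm above its underside, the fingers stay clear of the well's rim when it is seated
- roll_small_center (a point): the roll that is too small: skin-coloured, 42 mm in diameter and only 12 mm high, lying flat. The point is its centre, 6 mm above the desk. Not to be moved
- roll_large_center (a point): the roll that is too big: skin-coloured, 72 mm in diameter and 25 mm high, lying flat. The point is its centre, 12.5 mm above the desk. Not to be moved
- well_floor (a point): the empty dispenser: a fixed white base 126x84 mm, 4 mm thick, with a low round well on it. The point is the centre of the well's floor, 4 mm above the desk; z up. The well is 62 mm wide at the floor; its rim flares to 68 mm inside, 74 mm outside, 13 mm above the desk. A toothed tear-off bar, 70 mm wide, up to 18 mm above the desk, stands 60 to 75 mm from the point along its -x

How it is judged (in metres and radians):
At the end, for the whole second after the job is handed in: The 52 mm roll lies flat (within about 7 degrees) and at rest on the floor of the dispenser's well, its centre within 10 mm of the well's centre and no more than 3 mm above its seated height; the small and the large roll are within 20 mm of where they lay (horizontal distance between roll_mid_center and well_floor below 0.01 m and z of roll_mid_center in the frame of well_floor below 0.0155 m and angle between the z axis of roll_mid_center and the z axis of well_floor, either way round below 0.12 rad and linear speed of roll_mid below 0.02 m/s and distance of each of roll_small_center, roll_large_center from where it was at the start of the episode below 0.02 m); the robot touches nothing.
It also fails if it takes over 32 s, if anything falls off the work surface, if the arm or the gripper's body presses on something with over 40 N, if the wrist force passes 120 N, or if a joint passes its speed limit or range.

## Working session

There is one attempt and no reset: what is moved stays moved. The work goes in short steps, Python scripts to look and compute and a shell command to move; the robot and the scene stay as the last step left them, time stands still between calls to the robot, and variables do not carry over. Pictures are saved under pics/ and viewed, at most 10 in all, crops included, and the job is handed in when it is done.

```bash
mkdir -p pics; cat > h.py <<'E'
import numpy as np, cv2
from station import ctrl
def ray(c,u,v,z):
    f=192/np.tan(np.radians(c["vfov"])/2); R=np.array(c["R"]);t=np.array(c["t"])
    o=-R.T@t; d=R.T@np.array([(u-c["cx"])/f,(v-c["cy"])/f,1]); return o+d*(z-o[2])/d[2]
E
python3 - <<'E'
from h import *
import pickle
s=ctrl.get_state();print(s["time"],s["tool_pos"],s["ee_rot"],s["finger_gap"])
o={}
for n in("top","scene"):
    c=ctrl.read_camera(n);o[n]=c;print(n,c["vfov"],c["cx"],c["cy"],-np.array(c["R"]).T@np.array(c["t"]))
pickle.dump(o,open("c.pkl","wb"))
cv2.imwrite("pics/top.png",cv2.resize(o["top"]["color"][:,:,::-1],(800,600),interpolation=cv2.INTER_CUBIC))
cv2.imwrite("pics/scene.png",cv2.resize(o["scene"]["color"][:,:,::-1],(800,600),interpolation=cv2.INTER_CUBIC))
E
```

```text
0.0 [ 152.58528143 -605.68018904  230.48243873] [-3.11623843e+00 -3.86492278e-01  3.75865191e-04] 85.18768306255546
top 52.97935318369295 249.8163519400684 190.62222596427122 [419.71854428 -12.57395838 881.34486216]
scene 42.32368967298018 255.13946232290814 188.66399522325034 [ -1.5427971  506.26679119 680.53750419]
```

View pics/top.png

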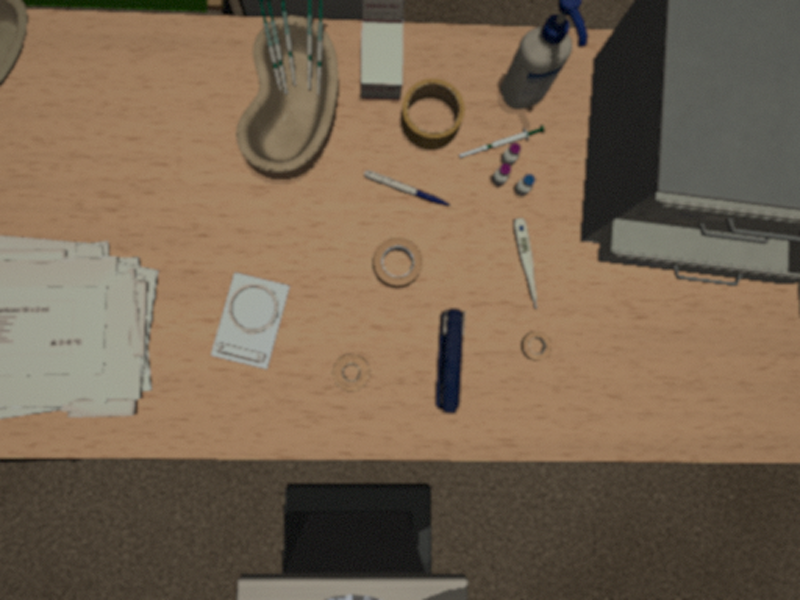

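View pics/scene.png

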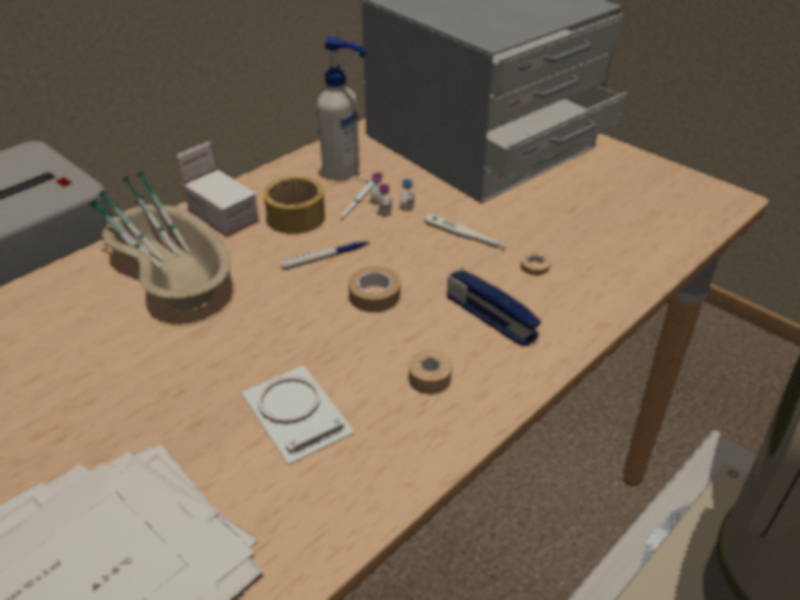

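The top view shows the dispenser well at about (254,309). The candidate rolls are at (397,262), (352,372) and (536,346), in 800x600 pixels. I'll enlarge the mid roll and the well to measure them.

```bash
python3 - <<'E'
from h import *
import pickle
o=pickle.load(open("c.pkl","rb"))
a=o["top"]["color"][160:260,130:290][:,:,::-1]
cv2.imwrite("pics/topc.png",cv2.resize(a,None,fx=5,fy=5,interpolation=cv2.INTER_CUBIC))
a=o["scene"]["color"][165:285,150:310][:,:,::-1]
cv2.imwrite("pics/scenec.png",cv2.resize(a,None,fx=5,fy=5,interpolation=cv2.INTER_CUBIC))
E
```

```text
(no output)
```

View pics/topc.png

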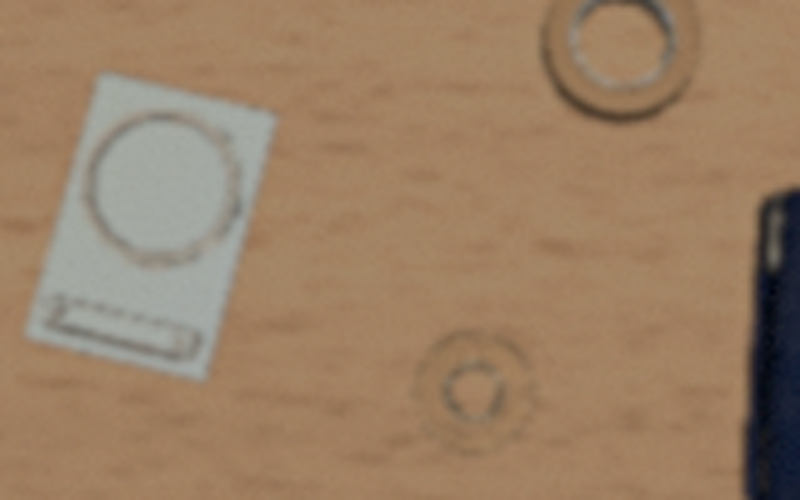

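View pics/scenec.png

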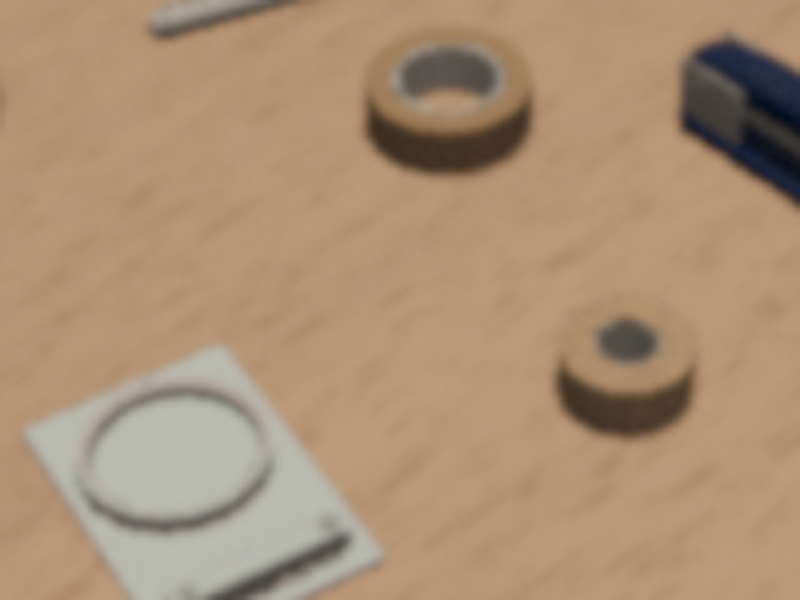

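The top crop shows the mid roll's top centred at (475,390) and about 124 px wide. The well rim is centred at (163,188), and the base corners are at (101,72), (277,114), (207,381) and (25,335). In the scene crop, the mid roll's top is at (628,345) and the rim at (175,455).

```bash
python3 - <<'E'
from h import *
import pickle
o=pickle.load(open("c.pkl","rb"))
T=lambda U,V,z:ray(o["top"],(U+.5)/5-.5+130,(V+.5)/5-.5+160,z)[:2].round(1)
S=lambda U,V,z:ray(o["scene"],(U+.5)/5-.5+150,(V+.5)/5-.5+165,z)[:2].round(1)
print("mid",T(475,390,25),S(628,343,25),"diam",T(537,390,25)-T(413,390,25))
print("well",T(163,188,13),S(175,455,13),"diam",T(241,188,13)-T(84,188,13),T(163,267,13)-T(163,108,13))
c=np.array([T(*p,4) for p in((101,72),(277,114),(207,381),(25,335))]);print(c,c.mean(0),np.linalg.norm(c-np.roll(c,1,0),axis=1))
print("large",T(621,42,25),S(448,80,25))
print("small",ray(o["top"],536*.64-.2,346*.64-.2,12),ray(o["scene"],536*.64-.2,262*.64-.2,12))
from scipy.spatial.transform import Rotation as R
print(R.from_rotvec(ctrl.get_state()["ee_rot"]).as_matrix().round(3))
E
```

```text
mid [433.5   7.8] [432.7   9.2] diam [  0.8 -54.5]
well [522.1 150.2] [520.2 156.5] diam [  1.3 -70. ] [-72.   -3.1]
[[576.1 182.4]
 [558.2 101.6]
 [436.2 128.5]
 [455.6 210.4]] [506.525 155.725] [123.71034718  82.75898743 124.93042063  84.16632343]
large [590.9 -54.8] [593.2 -53.9]
small [ 474.33280727 -259.88739403   12.        ] [ 472.28972899 -257.34522019   12.        ]
[[ 0.97   0.244 -0.   ]
 [ 0.244 -0.97   0.001]
 [-0.    -0.001 -1.   ]]
```

Both views agree and the sizes check out: mid roll at (433,8.5), 54 mm measured, and well at about (521,152), 70–72 mm measured. Next I move above the roll by a route clear of the cabinet, turning the jaw parallel to the tear-off bar.

```bash
python3 -m handwheel '[[[178,255,0],-0.2],[[178,255,0],-0.2],[[178,255,0],-0.2],[[178,255,0],-0.2],[[178,255,0],-0.2],[[178,255,0],-0.2],[[178,255,0],-0.2],[[178,255,0],-0.2],[[280,614,-80],-0.475],[[280,614,-80],-0.475],[[280,614,-80],-0.475],[[280,614,-80],-0.475],[[280,614,-80],-0.475],[[280,614,-80],-0.475],[[280,614,-80],-0.475],[[280,614,-80],-0.475],[[280,614,-80],-0.475],[[280,614,-80],-0.475],[[280,614,-80],-0.475],[[280,614,-80],-0.475]]' 1
```

```text
time: 1.77
tool_pos: [432.4, 8.3, 151.0]
ee_rot: [-3.121, 0.355, 0.001]
force: [-0.5, -0.5, 0.5]
finger_gap: 85.2
gripper_force: 0.0
```

```bash
python3 - <<'E'
from h import *
import pickle
c=ctrl.read_camera("wrist");pickle.dump(c,open("w.pkl","wb"))
cv2.imwrite("pics/w1.png",cv2.resize(c["color"][:,:,::-1],(800,600),interpolation=cv2.INTER_CUBIC))
E
```

```text
(no output)
```

View pics/w1.png

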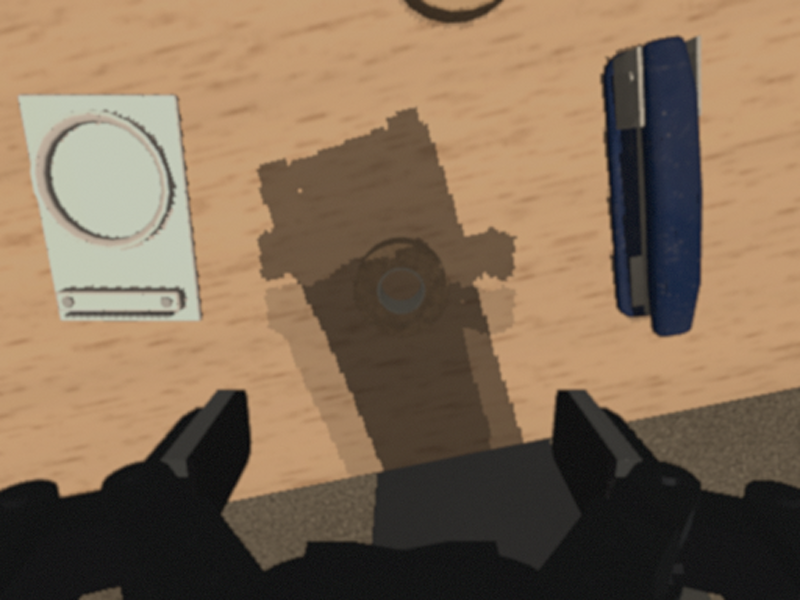

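The wrist view shows the mid roll in the gripper's shadow, with its hub at about (401,290). The well is at the left: its outer rim spans x 35–173 and y 110–247, centred near (104,178). The dispenser's edges line up with the jaw.

```bash
python3 - <<'E'
from h import *
import pickle
c=pickle.load(open("w.pkl","rb"))
W=lambda U,V,z:ray(c,U*.64-.18,V*.64-.18,z)[:2].round(1)
print("hub",W(401,289,25)); print("well",W(105,178,13),"floor",W(108,180,4))
k=np.array([W(*p,4) for p in((19,95),(178,95),(202,321),(62,322))]);print(k,k.mean(0)+14.5*np.array([.974,-.226]))
E
```

```text
hub [434.9   7.6]
well [526.9 148.3] floor [526.4 152.1]
[[577.8 181.3]
 [558.9  99.6]
 [437.3 128.6]
 [455.5 210. ]] [521.498 151.598]
```

```bash
python3 -m handwheel '[[[2,0,-35],0],[[2,0,-70],0],[[2,0,-100],0],[[2,0,-120],0],[[2,0,-132],0],[[2,0,-138],0],[[2,0,-141],0],[[2,0,-141],0],[[2,0,-141],0]]' 1 && python3 -m handwheel '[[[0,0,0],0],[[0,0,0],0],[[0,0,0],0],[[0,0,0],0],[[0,0,0],0],[[0,0,0],0],[[0,0,0],0],[[0,0,0],0],[[0,0,0],0],[[0,0,0],0],[[0,0,0],0],[[0,0,0],0]]' 0
```

```text
time: 2.57
tool_pos: [435.6, 7.6, 11.3]
ee_rot: [3.121, -0.358, 0.003]
force: [0.4, 0.9, 0.5]
finger_gap: 85.3
gripper_force: 0.0
time: 3.57
tool_pos: [435.2, 7.9, 11.4]
ee_rot: [3.12, -0.358, 0.001]
force: [-4.8, -0.0, 14.9]
finger_gap: 49.1
gripper_force: 59.9
```

```bash
python3 -m handwheel '[[[0,0,5],0],[[0,0,15],0],[[0,0,40],0],[[0,0,75],0],[[0,0,100],0],[[0,0,100],0],[[0,0,100],0],[[0,0,100],0]]' && python3 - <<'E'
from h import *
import pickle
c=ctrl.read_camera("wrist");pickle.dump(c,open("w.pkl","wb"))
cv2.imwrite("pics/w2.png",cv2.resize(c["color"][:,:,::-1],(800,600),interpolation=cv2.INTER_CUBIC))
E
```

```text
time: 4.23
tool_pos: [434.5, 7.8, 110.4]
ee_rot: [3.121, -0.358, 0.0]
force: [-0.4, -0.5, -0.5]
finger_gap: 48.9
gripper_force: 62.1
```

View pics/w2.png

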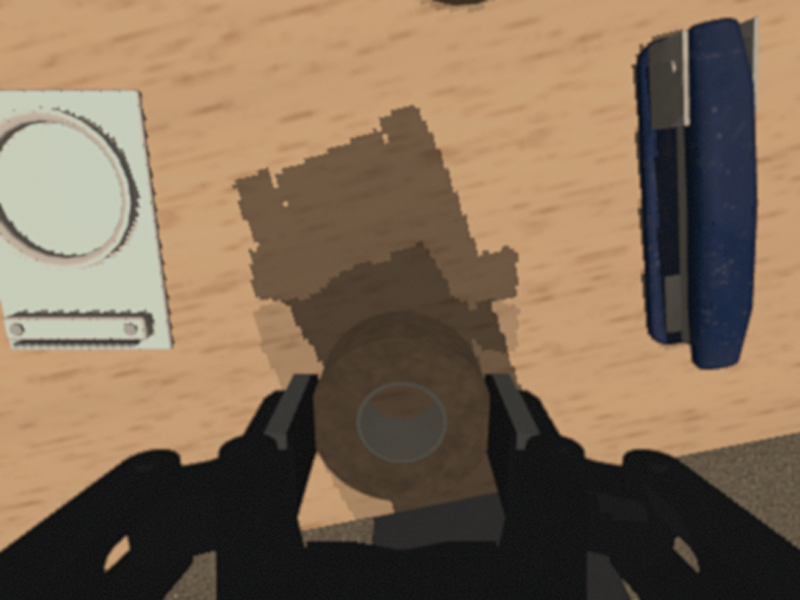

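The roll is held level, with its hub at about (401,422).

```bash
python3 - <<'E'
from h import *
import pickle
c=pickle.load(open("w.pkl","rb"))
W=lambda U,V,z:ray(c,U*.64-.18,V*.64-.18,z)[:2].round(1)
print("hub",W(401,422,124),W(401,313,124),W(401,501,124))
E
python3 -m handwheel '[[[35,58,0],0],[[70,115,0],0],[[87,143.5,0],0],[[87,143.5,0],0],[[87,143.5,-40],0],[[87,143.5,-50],0],[[87,143.5,-50],0],[[87,143.5,-50],0]]'
python3 - <<'E'
from h import *
import pickle
o={n:ctrl.read_camera(n) for n in("scene","wrist")};pickle.dump(o,open("w3.pkl","wb"))
a=o["scene"]["color"][130:290,130:290];b=o["wrist"]["color"]
cv2.imwrite("pics/w3.png",np.hstack([cv2.resize(a,(400,400)),cv2.resize(b[184:384,156:356],(400,400))])[:,:,::-1])
E
```

```text
hub [433.7   7.8] [464.8   0.5] [408.5  13.7]
time: 4.95
tool_pos: [520.7, 150.6, 59.7]
ee_rot: [3.12, -0.358, -0.004]
force: [1.6, 0.1, 0.3]
finger_gap: 48.7
gripper_force: 62.3
```

View pics/w3.png

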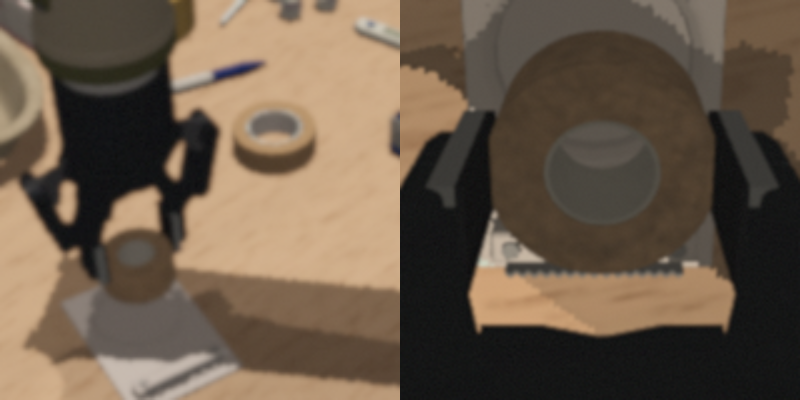

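The scene crop shows the roll held level above the dispenser. In the wrist crop, the base's side edges are visible at x≈466 and 725 at row 60. I'll check the lateral centring from those edges.

```bash
python3 - <<'E'
from h import *
import pickle
c=pickle.load(open("w3.pkl","rb"))["wrist"]
W=lambda U,V,z:ray(c,(U-400)/2-.25+156,V/2-.25+184,z)[:2]
bx=np.array([.974,-.226]);by=np.array([.226,.974])
l,r=W(466,60,4),W(725,60,4);h=W(602,173,74)
# bar: toothed front edge row ~268 at z 18 -> 75 mm from the centre
b=W(595,270,18)
print("width",by@(l-r),"base lat",by@(l+r)/2,"hub",h,"lat",by@h,"long",bx@h,"bar long",bx@b, "bar lat",by@(W(508,268,18)+W(683,268,18))/2)
E
```

```text
width 83.49563671575521 base lat 266.32636521243364 hub [520.35578207 150.59475058] lat 264.27969381426664 long 472.7921181022951 bar long 406.25865971683976 bar lat 266.51793435088405
```

The base width measures 83.5 mm against 84, so the estimate holds. A correction of about (+1,+2) mm is needed, then I lower gently: the seated TCP height is about 15.5.

```bash
python3 -m handwheel '[[[1,2,-8],0],[[1,2,-18],0],[[1,2,-26],0],[[1,2,-32],0],[[1,2,-36],0],[[1,2,-39],0],[[1,2,-41],0],[[1,2,-43],0],[[1,2,-43.5],0],[[1,2,-43.5],0],[[1,2,-43.5],0],[[1,2,-43.5],0]]'
```

```text
time: 6.05
tool_pos: [522.8, 153.5, 17.1]
ee_rot: [3.121, -0.358, 0.001]
force: [0.3, 0.1, -0.3]
finger_gap: 48.8
gripper_force: 62.3
```

```bash
python3 -m handwheel '[[[0,0,-1],0],[[0,0,-1.5],0],[[0,0,-1.5],0],[[0,0,-1.5],0]]' && python3 -m handwheel '[[[0,0,0],0],[[0,0,0],0],[[0,0,0],0],[[0,0,0],0],[[0,0,0],0],[[0,0,0],0],[[0,0,0],0],[[0,0,0],0]]' 1 && python3 -m handwheel '[[[0,0,10],0],[[0,0,40],0],[[0,0,80],0],[[0,0,115],0],[[-20,0,130],0],[[-40,0,130],0],[[-40,0,130],0],[[-40,0,130],0],[[-40,0,130],0]]'
python3 - <<'E'
from h import *
import pickle
o={n:ctrl.read_camera(n) for n in("scene","wrist")};pickle.dump(o,open("w4.pkl","wb"))
a=o["scene"]["color"][130:290,130:290];b=o["wrist"]["color"]
cv2.imwrite("pics/w4.png",np.hstack([cv2.resize(a,(400,400)),cv2.resize(b[50:250,156:356],(400,400))])[:,:,::-1])
E
```

```text
time: 6.38
tool_pos: [522.9, 153.4, 15.6]
ee_rot: [3.121, -0.358, 0.001]
force: [-0.1, -0.8, 3.0]
finger_gap: 48.9
gripper_force: 62.6
time: 7.05
tool_pos: [522.7, 153.4, 15.3]
ee_rot: [3.121, -0.358, -0.0]
force: [-0.2, 0.1, 0.1]
finger_gap: 85.5
gripper_force: 0.0
time: 7.8
tool_pos: [483.2, 153.1, 145.6]
ee_rot: [3.121, -0.358, 0.001]
force: [0.7, 0.1, -0.2]
finger_gap: 85.5
gripper_force: 0.0
```

View pics/w4.png

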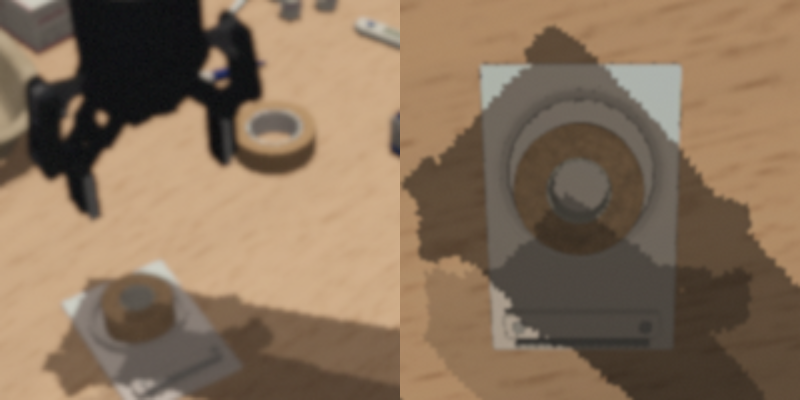

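The roll sits flat inside the rim, with its top centred at (579,187). The base corners are at (480,64), (682,66), (672,348) and (495,348). I'll check the offset numerically before handing in.

```bash
python3 - <<'E'
from h import *
import pickle
c=pickle.load(open("w4.pkl","rb"))["wrist"]
W=lambda U,V,z:ray(c,(U-400)/2-.25+156,V/2-.25+50,z)[:2]
k=np.array([W(*p,4) for p in((480,64),(682,66),(672,348),(495,348))])
print("roll",W(579,188,29),"diam",W(513,187,29)-W(645,187,29),"well",k.mean(0)+14.5*np.array([.974,-.226]),np.linalg.norm(k-np.roll(k,1,0),axis=1))
print("rim lat",W(501,170,13),W(661,170,13),"rim far",W(580,92,13))
E
```

```text
roll [522.60244649 152.94218107] diam [11.82890397 50.62146201] well [522.24015703 152.56325056] [124.39885203  82.99560671 123.60078078  81.95619034]
rim lat [535.42350744 183.70736572] [520.30604954 119.01676122] rim far [558.06133888 144.43962415]
```

The roll is within about 1 mm of the well's centre, so I'm handing in.

```bash
python3 -c "
from station import ctrl
print(ctrl.finish_job())"
```

```text
the job is handed in; nothing more can be done
None
```

The 52 mm roll lies flat in the dispenser's well, measured within about 1 mm of its centre, the other two rolls were not touched, and I handed the job in at about 8 s; no verdict came back.

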